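# Slide a selector rail home in a gearbox casing

### The arm

A 6-joint arm with a two-finger parallel gripper is mounted at the origin on the work surface. World frame = base frame: x ahead of the robot, y to its left, z up, the work surface at z = 0. Lengths are in mm, angles in rad, forces in N, time in s.
With the tool pointing down it reaches from about 325 to 900 mm from the base axis. Payload 6.1 kg.
Tool frame: the origin (TCP) lies midway between the tips of the shut fingers; the grasp point (between the pads) lies bot.grip_depth behind it (bot.grip_depth is the distance from the TCP to the grasp point, in mm); z points along the fingers, y is the direction in which the jaws open and shut (so a half turn about z gives the same grasp; the last joint's range is limited). The gripper opens to 87 mm and grips with 3 to 60 N. Pads are 19 mm wide; open, the fingers measure 117 mm over their backs; the gripper's body (75 mm by 190 mm) begins 51 mm behind the grasp point.
Start: joints at [-1.378, 0.22, 1.526, -0, 1.395, -0.126], TCP at [195.885, -593.502, 222.538] pointing down, gripper open.
Joint ranges: [-2.98, 2.98], [-0.91, 2.08], [0.09, 2.57], [-1.24, 4.39], [0.2, 2.65], [-2.68, 2.68]. Speed limits (rad/s): [2.57, 2.57, 3.01, 3.14, 3.14, 3.14].

### API

Orientations are given as a 3x3 rotation matrix whose columns are the frame's x, y, z axes.
In Python, from rig import bot gives the robot as it stands.
- The arm moves only by the tool drive_tool, never from a script. Its argument "motion" is a list of rows, each a list of 2 entries, a list of its own where there are three numbers: the shift along the tool's x, y, z in m, then the turn, a rotation vector about the tool's x, y, z in rad. In form: [[[x, y, z], [ax, ay, az]], ...]. A call has exactly 8 rows; each row is the pose to reach, as a shift and turn from the pose commanded when the call began, along the tool's axes at that moment; what a row does not reach only later rows make up. A row lasts 1/10 s, in which the tool goes at most 50 mm and 8.59 degrees, less where a joint would pass 70% of its speed; a pose out of reach is approached as far as the arm can. A call with a gripper value outside its range is refused whole. "fingers" is the opening in per cent of the stroke, from 0 (shut) to 100 (fully open), set as the call begins (left out, the last holds). The fingers move at their own pace and stop on an object; "squeeze" is the grip in N (left out, the last holds). Time passes only in rows, so rows that repeat a pose let the fingers close, or fill a call up. It gives the time, the measured TCP pose, the force and the opening at its end, in the units of the state.
- bot.state(): the state, without advancing time (a new reading comes with each control period).
- bot.capture(name): name is "side" or "top" or "wrist"; returns a dict with "pixels" (480x640x3 uint8, blue, green, red), "fx", "fy", "cx", "cy" (pixels), "rvec" (rotation vector, rad) and "tvec" (3), from world to camera coordinates, as OpenCV has them; the wrist camera has in their place "tool_from_camera" (4x4, takes a point from camera to tool coordinates, whose origin is the TCP and whose axes are the flange's). Camera axes: x right, y down, z forward; pixel columns grow to the right and rows downward; lengths in mm; the calibration is good to about 2 mm. A picture is of the moment at which its call begins: read the wrist's pose just before it. There is no depth.
- bot.close_job(): hands the job in, once; it reports no verdict.
The state is a dict: "time": time; "joint_positions": joint angles; "dq": joint speeds; "joint_torque": joint torques, N m; "tcp_pos": TCP position; "eef_rot": TCP orientation; "force": force on the tool from outside, world axes, zero at the start; "wrist_torque": the same for the moment, N m; "finger_gap": opening from 0.0 (shut) to 1.0 (fully open).
Only numpy, scipy, OpenCV 4.12 (cv2) and the standard library are available. Lean on these libraries where they do the work, as an engineer would, in place of code of your own. Each camera call takes 0.05 s, during which the arm holds its last target.

### The job

Take the long steel selector rail from its V rest and push it, tapered nose first, partway into the bore of the gearbox casing, well past the detents in it; let go of it there, take it again further back, and push it home until you feel it bear firmly on the sprung thrust cup at the bottom of the bore, then let go and leave it there. How deep the cup sits differs from casing to casing, so feel for it: do not ram the cup down or force the rail when it jams. Do not drop the rail, and leave the other things on the bench alone.

Things in the scene. Friction and masses are not known exactly. Their poses are not given: they have to be found in the camera images.
- rail_mid (a point): centre, on the axis, of the selector rail: a loose straight round steel bar, 200 mm long, 16 mm in diameter, about 0.2 kg. Its x axis runs along the rail towards the tapered nose (roll is arbitrary). It starts level in the V rest, nose roughly towards +y, its axis 45 mm above the bench. The plain 110 mm shaft lying on the bench is another part
- rail_tip (a point): end face of the rail's nose, on its axis, 100 mm from rail_mid; axes as rail_mid. The last 8 mm of the rail taper to 9 mm diameter at this face; the tail, at the other end, has two dark rings
- rest: V rest, fixed: base plate 170 x 50 mm, 8 mm thick, with two V supports, each 16 mm long, 65 mm either side of its middle, tops 48 mm above the bench. Between the supports the rail is free on both sides, with room for fingers down to the base plate. Origin on the bench under its middle; x axis along the V
- casing: gearbox casing fixed to the bench: an aluminium block 64 mm wide (with feet 108 mm), 182 mm long, top 123 mm above the bench over the bolt heads. The bore runs in from the end face that looks roughly towards -y. Origin on the bench, 85 mm behind that face; x axis along the bore, inwards
- bore_mouth (a point): centre of the bore's mouth in the casing's end face, 85 mm above the bench; x axis level, pointing into the bore along its axis; z up. The bore is round, 17.5 mm in diameter, its rim nearly sharp; the rail must not be forced against the casing with over 40 N
- detents (a point): on the bore axis 25 mm inside the mouth, between two sprung steel detents, left and right, that close on the rail. Pushing the rail in between them and on through takes about 3 to 8 N; this drag stays the same all the way, so a rail left partway stays there (its tail droops a few mm), and a rail left home stays at the cup (the spring may ease it back a mm or two)
- bore_bottom (a point): a fixed point on the bore axis 138 mm inside the mouth, near the thrust cup: a steel disc on a soft spring (3 N per mm from zero, 8 mm of travel). The unpressed face of the cup is 126 to 150 mm from the mouth; it can only be felt, as push rising above the drag. 4 to 7 N over the drag is firm, over 15 N is ramming. With the rail home 45 to 74 mm of it stand out
Mind the look-alikes: they are no part of the job. What is shaped like the part that bears rail_mid but green is not meant.

How it is judged:
By the outcome, as a careful person would: the job done as asked, in the order asked, and still so for the second after the job is handed in, with the robot touching nothing.
It also fails if it takes over 72 s, if anything falls off the work surface, if the arm or the gripper's body presses on something with over 40 N, if the wrist force passes 120 N, or if a joint passes its speed limit or range.

## Working session

There is one attempt and no reset: what is moved stays moved. The work goes in short steps, Python scripts to look and compute and a tool call to move; the robot and the scene stay as the last step left them, time stands still between calls to the robot, and variables do not carry over. Pictures are saved under pics/ and viewed, and the job is handed in when it is done.

Besides the shell and the picture viewer there is one more tool, called as name([rows], argument=value, ...), one row to a line, values as JSON. drive_tool: Moves the arm, as the interface text tells. Its arguments: {"type":"object","properties":{"motion":{"type":"array","items":{"type":"array"}},"fingers":{"type":"number"},"squeeze":{"type":"number"}},"required":["motion"]}

```bash
mkdir -p pics; ls; python3 - <<'E'
from rig import bot
import cv2
print(bot.grip_depth); print(bot.state())
for n in("side","top","wrist"):
    c=bot.capture(n); cv2.imwrite(f"pics/{n}0.png",c["pixels"]); print(n,{k:v for k,v in c.items() if k!="pixels"})
E
```

```text
pics
18.700000000000003
{'time': 0.0, 'joint_positions': array([-1.37812310e+00,  2.21245033e-01,  1.52760494e+00, -1.01599266e-05,
        1.39473883e+00, -1.26120690e-01]), 'dq': array([-1.15679422e-03,  4.52120534e-04,  3.74412198e-04,  7.95620683e-05,
        6.79465577e-05,  9.50586770e-04]), 'joint_torque': array([ 1.16186591e-03, -4.94607210e+01, -3.87376285e+01,  7.03094364e-02,
        5.72176860e-02, -1.39105200e-04]), 'tcp_pos': array([ 195.74691067, -592.88818387,  221.4288416 ]), 'eef_rot': array([[ 9.49613606e-01,  3.13422791e-01, -3.92046216e-04],
       [ 3.13422943e-01, -9.49611619e-01,  1.95729228e-03],
       [ 2.41168366e-04, -1.98154765e-03, -9.99998008e-01]]), 'force': array([-0.49236221,  0.26227038, -0.35390557]), 'wrist_torque': array([ 0.01968116, -0.02474449,  0.02533152]), 'finger_gap': 0.99992021463754}
side {'fx': 559.70833181284, 'fy': 559.70833181284, 'cx': 323.03503362821175, 'cy': 239.37958161377367, 'rvec': array([ 2.30697873, -0.16897608,  0.05063649]), 'tvec': array([-449.24342202,  120.20721654,  863.86883035])}
top {'fx': 468.0629076158764, 'fy': 468.0629076158764, 'cx': 321.5419705701969, 'cy': 244.40825469822343, 'rvec': array([ 2.18650612, -2.14284261,  0.15701361]), 'tvec': array([ -2.48181   , 453.07400886, 749.41500865])}
wrist {'fx': 431.98766235302145, 'fy': 431.98766235302145, 'cx': 313.0156985208637, 'cy': 236.6731858811139, 'tool_from_camera': array([[-1.54103517e-04, -9.65018474e-01, -2.62181849e-01,
         7.13869209e+01],
       [ 9.99999736e-01, -3.34979727e-04,  6.45193975e-04,
        -5.06906374e-01],
       [-7.10449710e-04, -2.62181680e-01,  9.65018270e-01,
        -1.61313696e+02],
       [ 0.00000000e+00,  0.00000000e+00,  0.00000000e+00,
         1.00000000e+00]])}
```

View pics/side0.png

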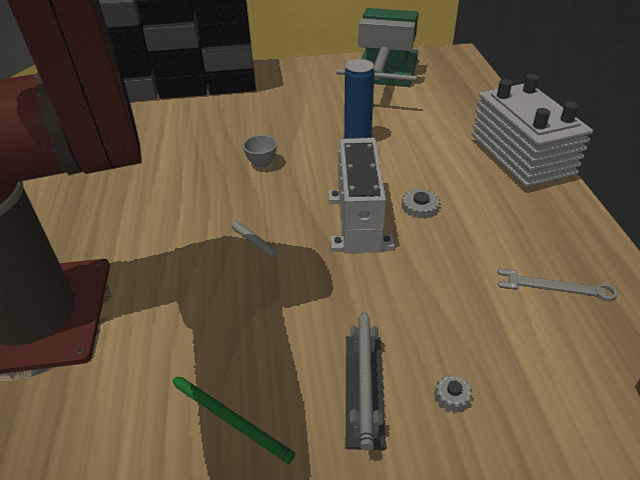

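View pics/top0.png

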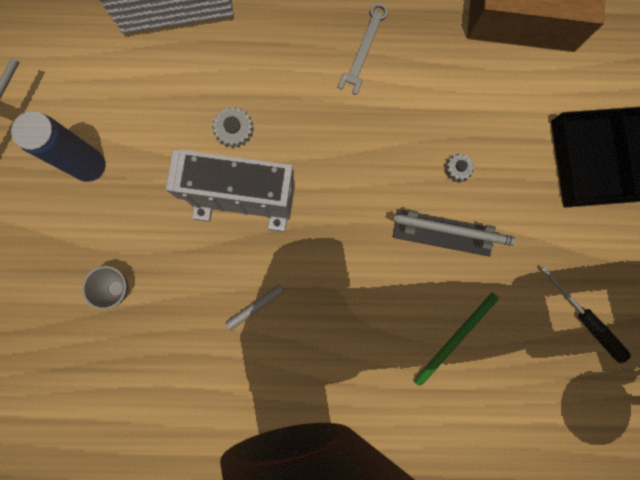

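View pics/wrist0.png

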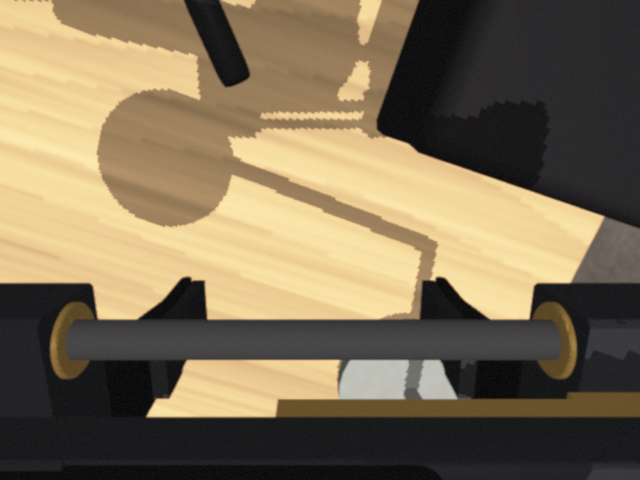

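The top view shows three candidates. The grey rail in the V rest is at (395,217)–(513,240), the green rod at (457,338) is the excluded colour, and the plain short shaft lies on the bench at (255,307). I choose the rail in the rest. Next I'll crop it close.

```bash
python3 - <<'E'
import cv2,numpy as np
t=cv2.imread("pics/top0.png"); s=cv2.imread("pics/side0.png")
def crop(im,x,y,w,h,k): return cv2.resize(im[y:y+h,x:x+w],None,fx=k,fy=k,interpolation=cv2.INTER_CUBIC)
cv2.imwrite("pics/c_top_rail.png",crop(t,380,195,150,75,5))
cv2.imwrite("pics/c_top_cas.png",crop(t,160,140,150,100,5))
cv2.imwrite("pics/c_side_rail.png",crop(s,320,300,100,160,3.7))
cv2.imwrite("pics/c_side_cas.png",crop(s,320,130,90,130,4.5))
E
```

```text
(no output)
```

View pics/c_top_rail.png

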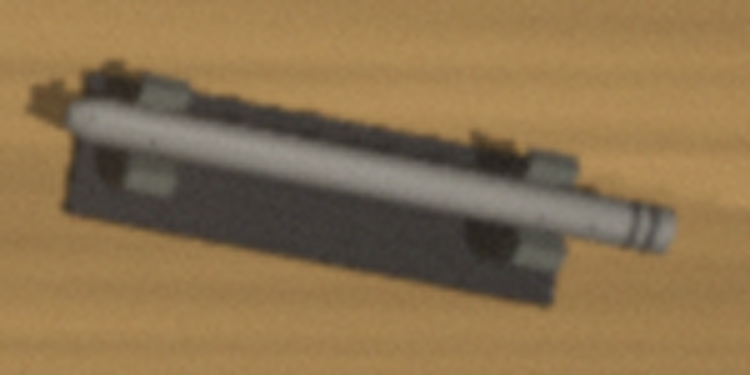

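View pics/c_top_cas.png

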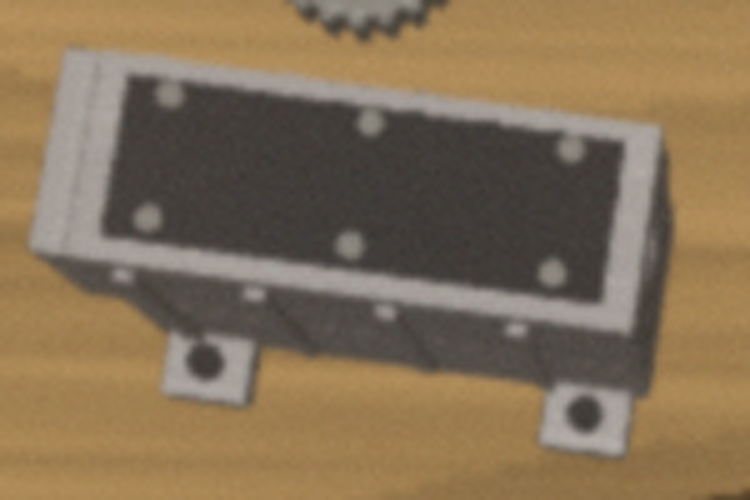

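View pics/c_side_rail.png

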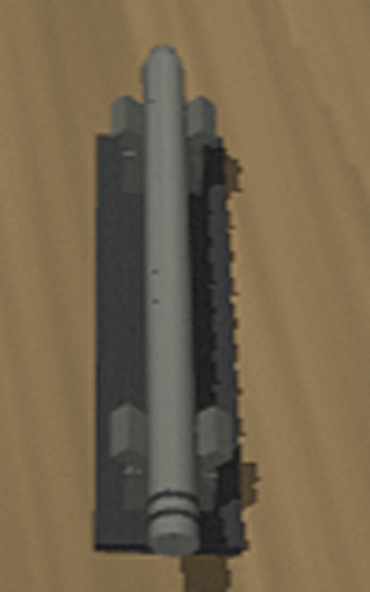

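View pics/c_side_cas.png

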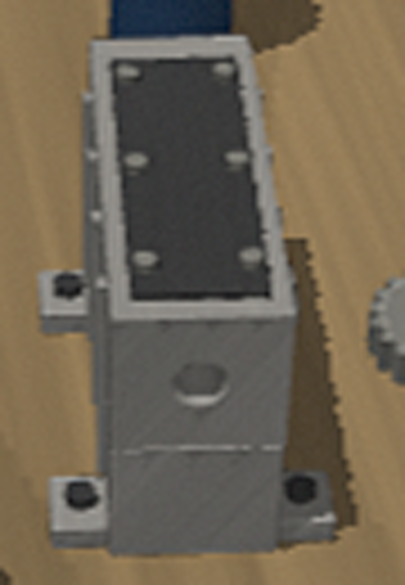

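The crops confirm the choice: tapered nose at top px (394,218), two rings at (510,240). The bore mouth is at side px (364,215).

```bash
cat > h.py <<'E'
import cv2,numpy as np
from rig import bot
def cam(c):
    R=cv2.Rodrigues(c["rvec"])[0]; return R,c["tvec"],np.array([[c["fx"],0,c["cx"]],[0,c["fy"],c["cy"]],[0,0,1]])
def ray(c,p):
    if "rvec" in c:
        R,t,K=cam(c); o=-R.T@t; A=R.T
    else:
        K=np.array([[c["fx"],0,c["cx"]],[0,c["fy"],c["cy"]],[0,0,1]]); T=c["tool_from_camera"]; s=c["st"]
        o=s["tcp_pos"]+s["eef_rot"]@T[:3,3]; A=s["eef_rot"]@T[:3,:3]
    return o,A@(np.linalg.inv(K)@[p[0],p[1],1.])
def onz(c,p,z):
    o,d=ray(c,p); return o+d*(z-o[2])/d[2]
def wristcap(n):
    s=bot.state(); c=bot.capture("wrist"); c["st"]=s; cv2.imwrite(f"pics/{n}.png",c["pixels"]); return c
def tri(c1,p1,c2,p2):
    o1,d1=ray(c1,p1);o2,d2=ray(c2,p2)
    a=np.linalg.lstsq(np.c_[d1,-d2],o2-o1,rcond=None)[0]
    P,Q=o1+d1*a[0],o2+d2*a[1]; return (P+Q)/2,np.linalg.norm(P-Q)
E
python3 - <<'E'
from h import *
import numpy as np, pickle
np.set_printoptions(precision=2,suppress=True)
T=bot.capture("top");S=bot.capture("side")
pickle.dump((T,S),open("cams.pkl","wb"))
tn,tt=(394.4,218.2),(514.6,241.2); sn,s_t=(363.8,313.5),(367.8,445.4)
for c,a,b in((T,tn,tt),(S,sn,s_t)):
    A,B=onz(c,a,45),onz(c,b,45); print(A,B,np.linalg.norm(A-B),np.degrees(np.arctan2(*(A-B)[[1,0]])))
print(tri(T,tn,S,sn),tri(T,tt,S,s_t))
f=lambda x,y:(160+x/5,140+y/5)
g=lambda x,y:(320+x/4.5,130+y/4.5)
print("mouth",onz(S,g(200,383),85))
print("corners",tri(T,f(661,126),S,g(295,318)),tri(T,f(632,332),S,g(110,318)))
for z in(119,123):
  P=[onz(T,f(*p),z) for p in((661,126),(632,332),(66,50),(32,248))]
  for p in P:print(p[:2],end=' ')
  d=(P[2]-P[0]);e=P[3]-P[1];w=P[0]-P[1]
  print(z,np.degrees(np.arctan2(d[1],d[0])),np.degrees(np.arctan2(e[1],e[0])),np.degrees(np.arctan2(w[1],w[0]))+90,np.linalg.norm(d),np.linalg.norm(w))
b=[onz(T,f(*p),122) for p in((572,150),(371,124),(171,95),(553,273),(350,245),(148,218))]
print("bolts",[np.degrees(np.arctan2(*(b[j]-b[i])[[1,0]])) for i,j in((0,2),(3,5))])
E
```

```text
[ 496.93 -111.99   45.  ] [ 463.05 -309.94   45.  ] 200.8216288959281 80.2871466893341
[ 498.29 -107.4    45.  ] [ 464.83 -303.65   45.  ] 199.0799951513275 80.32527599362199
(array([ 496.75, -111.22,   49.56]), np.float64(1.317065205078568)) (array([ 463.01, -307.06,   51.69]), np.float64(1.8007193892994495))
mouth [530.7   60.36  85.  ]
corners (array([561.81,  54.64, 114.97]), np.float64(0.8182627203797546)) (array([497.72,  61.41, 117.85]), np.float64(0.6657409335867804))
[560.17  54.44] [497.14  61.33] [579.16 232.89] [518.36 239.34] 119 83.9258026447615 83.20316657423783 83.7592814809077 179.45843767549448 63.40282740927045
[558.96  54.24] [496.31  61.09] [577.84 231.64] [517.4  238.05] 123 83.9258026447615 83.20316657423781 83.75928148090772 178.40486742699227 63.030600093048605
bolts [np.float64(83.37700596100916), np.float64(83.44662690295112)]
```

```bash
cat >> h.py <<'E'
from scipy.spatial.transform import Rotation as Ro
np.set_printoptions(precision=3,suppress=True)
def Rt(yaw):
    y=np.radians(yaw);c,s=np.cos(y),np.sin(y); return np.array([[c,s,0],[s,-c,0],[0,0,-1.]])
def go(P,yaw):
    s=bot.state(); R=s["eef_rot"]; d=R.T@(np.array(P)-s["tcp_pos"])/1000; r=Ro.from_matrix(R.T@Rt(yaw)).as_rotvec()
    print("tcp",s["tcp_pos"],"shift m",d,np.linalg.norm(d),"turn",r,"t",s["time"],"F",s["force"])
E
python3 - <<'E'
from h import *
import pickle
T,S=pickle.load(open("cams.pkl","rb"))
f=lambda x,y:(380+x/5,195+y/5)
# V supports upper & lower tops
for p in((140,90),(188,97),(527,167),(578,175),(128,175),(175,180),(515,247),(563,255)): print(onz(T,f(*p),47))
u=np.array([np.cos(np.radians(80.3)),np.sin(np.radians(80.3))])
print(np.array([480.7,-209])-20*u)
go([477.3,-228.7,180],80.3)
E
```

```text
[ 505.738 -134.06    47.   ]
[ 503.76  -149.878   47.   ]
[ 482.939 -261.449   47.   ]
[ 480.651 -278.24    47.   ]
[ 477.382 -129.998   47.   ]
[ 476.067 -145.417   47.   ]
[ 456.364 -256.827   47.   ]
[ 454.065 -272.555   47.   ]
[ 477.33  -228.714]
tcp [ 195.846 -593.215  222.002] shift m [ 0.382 -0.258  0.042] 0.4624411489787839 turn [-0.001 -0.001 -1.083] t 0.25 F [-0.235  0.323 -0.516]
```

drive_tool([
  [[0.038,-0.026,0],[0,0,-0.12]],
  [[0.076,-0.052,0],[0,0,-0.25]],
  [[0.115,-0.077,0],[0,0,-0.38]],
  [[0.153,-0.103,0.01],[0,0,-0.51]],
  [[0.191,-0.129,0.02],[0,0,-0.64]],
  [[0.229,-0.155,0.03],[0,0,-0.77]],
  [[0.267,-0.181,0.04],[0,0,-0.9]],
  [[0.305,-0.206,0.042],[0,0,-1.03]],
], fingers=100, squeeze=45)

```text
time: 1.05
tcp_pos: [421.1, -300.0, 179.2]
eef_rot: [[0.215, 0.977, -0.001], [0.977, -0.215, 0.001], [0.001, -0.002, -1.0]]
force: [1.2, -0.4, 0.9]
finger_gap: 0.999
```

```bash
python3 -c "
from h import *
go([477.3,-228.7,180],80.3)"
```

```text
tcp [ 421.139 -300.025  179.25 ] shift m [ 0.082  0.04  -0.001] 0.09078461215615498 turn [-0.002 -0.001 -0.048] t 1.05 F [ 1.24  -0.42   0.885]
```

drive_tool([
  [[0.03,0.015,0],[0,0,-0.03]],
  [[0.06,0.03,0],[0,0,-0.05]],
  [[0.082,0.04,0],[0,0,-0.05]],
  [[0.082,0.04,0],[0,0,-0.05]],
  [[0.082,0.04,0],[0,0,-0.05]],
  [[0.082,0.04,0],[0,0,-0.05]],
  [[0.082,0.04,0],[0,0,-0.05]],
  [[0.082,0.04,0],[0,0,-0.05]],
])

```text
time: 1.85
tcp_pos: [477.6, -231.9, 180.6]
eef_rot: [[0.173, 0.985, -0.0], [0.985, -0.173, -0.0], [-0.0, -0.0, -1.0]]
force: [0.3, 0.1, -0.0]
finger_gap: 0.998
```

```bash
python3 -c "
from h import *
import pickle
c=wristcap('w1'); pickle.dump(c,open('w1.pkl','wb'))
go([477.3,-228.7,180],80.3)"
```

```text
tcp [ 477.632 -231.807  180.564] shift m [ 0.003 -0.001  0.001] 0.003175152216602816 turn [ 0.     0.    -0.004] t 1.9 F [ 0.182  0.285 -0.621]
```

View pics/w1.png

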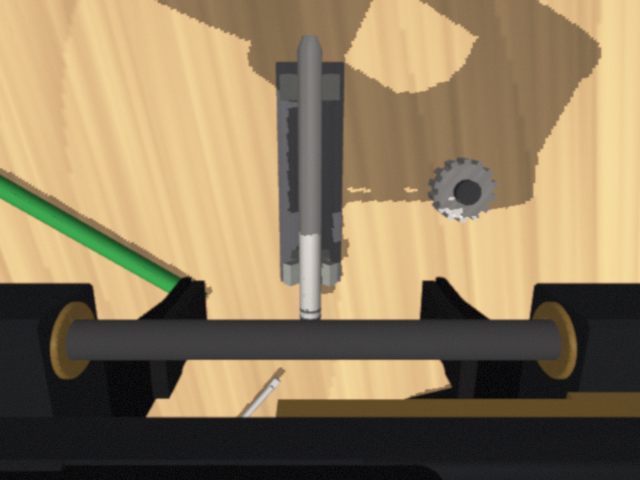

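The wrist view shows the rail vertical in the image: nose at (309,37), rings near (310,313), and the grasp plane between the fingers. Next I measure the axis.

```bash
python3 - <<'E'
from h import *
import pickle
c=pickle.load(open('w1.pkl','rb'))
im=c["pixels"]; s=c["st"]
hsv=cv2.cvtColor(im,cv2.COLOR_BGR2HSV)
for r in (60,120,150,180,210,250):
    print(r,cv2.cvtColor(im,cv2.COLOR_BGR2GRAY)[r,290:332])
E
```

```text
60 [107 108 109 110 110 110 105  96  93  95 104 110 112 115 116 118 120 123
 127 130 128 127 126 122 119 117 113 110 105 104 100 102 109 115 119 119
 117 118 120 121 121 120]
120 [ 60  58  60  59  59  59  64  72  84  95 104 109 117 116 118 119 123 123
 129 132 132 129 126 125 123 119 114 109 107 102  96  81  65  59  60  60
  62  61  61  60  59  58]
150 [ 59  58  61  60  58  57  58  68  80  93 103 109 117 118 121 121 124 126
 129 130 130 128 128 124 122 119 113 111 108 101  93  79  65  59  57  59
  60  56  55  60  58  56]
180 [ 60  59  59  58  58  56  59  62  77  93 104 111 116 119 121 121 122 127
 128 130 131 129 127 124 122 119 114 110 107 101  92  76  64  58  57  58
  56  60  60  58  56  59]
210 [ 63  58  58  60  57  58  58  62  72  88 100 108 115 119 121 119 124 127
 126 129 132 129 125 124 120 119 114 108 105  99  91  74  61  56  56  60
  59  59  57  58  55  57]
250 [ 97  90  83  80  78  75  72  73  90 122 157 176 186 196 204 209 211 212
 213 214 212 206 201 193 185 176 162 149 136 119  98  79  73  70  72  73
  69  71  70  63  58  55]
```

```bash
python3 - <<'E'
from h import *
im=cv2.imread('pics/w1.png')
cv2.imwrite('pics/w1c.png',cv2.resize(im[25:325,250:370],None,fx=2,fy=2,interpolation=cv2.INTER_CUBIC))
E
```

```text
(no output)
```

View pics/w1c.png

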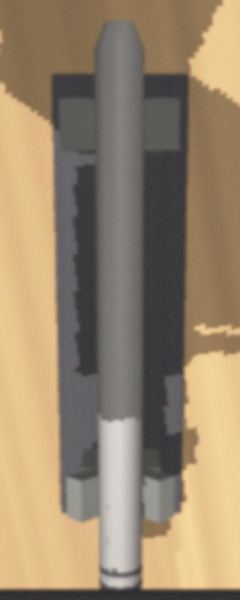

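```bash
python3 - <<'E'
from h import *
import pickle
c=pickle.load(open('w1.pkl','rb'))
A=onz(c,(309.7,250),45);B=onz(c,(309.6,120),45);N=onz(c,(309.5,36),47)
print(A,B,N,np.degrees(np.arctan2(*(B-A)[[1,0]])))
# ring centers / tail
print(onz(c,(310,312),53))
u=(B-A)/np.linalg.norm(B-A); mid=A+u*((N-A)@u-100); print("mid",mid, "g-20",mid-20*u,"N off",np.cross(u,N-A))
go([*(mid-20*u)[:2],60],80.3)
go([*(mid-20*u)[:2],26.3],80.3)
E
```

```text
[ 471.652 -250.024   45.   ] [ 487.34  -161.243   45.   ] [ 496.194 -111.091   47.   ] 79.97868630250852
[ 464.105 -294.099   53.   ]
mid [ 478.801 -209.567   45.   ] g-20 [ 475.321 -229.262   45.   ] N off [ 1.969 -0.348  0.009]
tcp [ 477.632 -231.807  180.564] shift m [ 0.002 -0.003  0.121] 0.12061263021592636 turn [ 0.     0.    -0.004] t 1.9 F [ 0.182  0.285 -0.621]
tcp [ 477.632 -231.807  180.564] shift m [ 0.002 -0.003  0.154] 0.15430192689405897 turn [ 0.     0.    -0.004] t 1.9 F [ 0.182  0.285 -0.621]
```

drive_tool([
  [[0.001,-0.001,0.03],[0,0,0]],
  [[0.002,-0.002,0.06],[0,0,0]],
  [[0.002,-0.002,0.09],[0,0,0]],
  [[0.002,-0.002,0.12],[0,0,0]],
  [[0.002,-0.002,0.14],[0,0,0]],
  [[0.002,-0.002,0.154],[0,0,0]],
  [[0.002,-0.002,0.154],[0,0,0]],
  [[0.002,-0.002,0.154],[0,0,0]],
])

```text
time: 2.7
tcp_pos: [476.7, -229.2, 27.1]
eef_rot: [[0.171, 0.985, 0.0], [0.985, -0.171, -0.0], [-0.0, 0.001, -1.0]]
force: [0.6, -0.7, 0.7]
finger_gap: 0.999
```

drive_tool([
  [[0,0,0],[0,0,0]],
  [[0,0,0],[0,0,0]],
  [[0,0,0],[0,0,0]],
  [[0,0,0],[0,0,0]],
  [[0,0,0],[0,0,0]],
  [[0,0,0],[0,0,0]],
  [[0,0,0],[0,0,0]],
  [[0,0,0],[0,0,0]],
], fingers=0, squeeze=4)

```text
time: 3.5
tcp_pos: [476.4, -228.8, 26.5]
eef_rot: [[0.171, 0.985, -0.0], [0.985, -0.171, 0.0], [0.0, -0.0, -1.0]]
force: [-0.3, -0.7, 0.1]
finger_gap: 0.357
```

```bash
python3 -c "
from h import *
go([477.3,-228.7,26.3],80.3)
s=bot.state();print(s['finger_gap']*87,s['eef_rot'].T@s['force'],s['eef_rot'])
wristcap('w2')"
```

```text
tcp [ 476.368 -228.767   26.477] shift m [0.    0.001 0.   ] 0.0009511421252351414 turn [-0.    -0.    -0.003] t 3.5 F [-0.348 -0.657  0.062]
31.027013140369085 [-0.707 -0.23  -0.062] [[ 0.171  0.985 -0.   ]
 [ 0.985 -0.171  0.   ]
 [ 0.    -0.    -1.   ]]
```

View pics/w2.png

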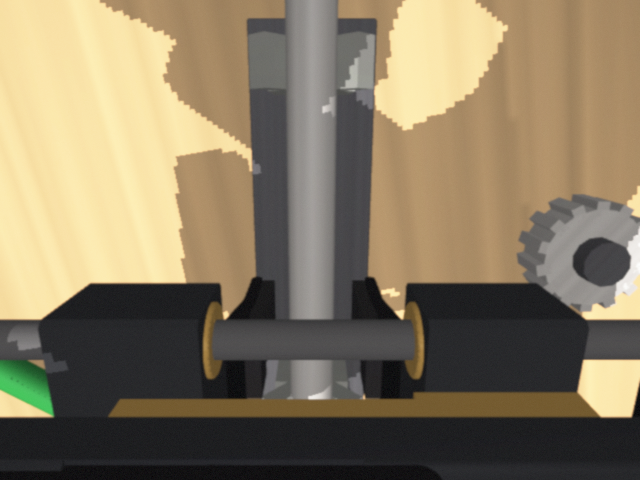

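drive_tool([
  [[0,0,0],[0,0,0]],
  [[0,0,0],[0,0,0]],
  [[0,0,0],[0,0,0]],
  [[0,0,0],[0,0,0]],
  [[0,0,0],[0,0,0]],
  [[0,0,0],[0,0,0]],
  [[0,0,0],[0,0,0]],
  [[0,0,0],[0,0,0]],
])

```text
time: 4.35
tcp_pos: [475.8, -228.6, 26.4]
eef_rot: [[0.171, 0.985, -0.001], [0.985, -0.171, 0.0], [0.0, -0.001, -1.0]]
force: [-5.3, -0.5, 3.6]
finger_gap: 0.184
```

```bash
python3 -c "
from h import *
go([477.3,-228.7,26.3],80.3)
s=bot.state();print(s['finger_gap']*87,s['eef_rot'].T@s['force'],s['wrist_torque'])
"
```

```text
tcp [ 475.844 -228.641   26.365] shift m [0.    0.001 0.   ] 0.0014585363160482397 turn [-0.001 -0.    -0.003] t 4.35 F [-5.251 -0.525  3.563]
15.993794875615794 [-1.415 -5.088 -3.557] [ 0.008  0.791 -0.027]
```

Gap is 16 mm and the side force is 5 N, so I nudge about 0.5 mm and then squeeze.

drive_tool([
  [[0,-0.0005,0],[0,0,0]],
  [[0,-0.0005,0],[0,0,0]],
  [[0,-0.0005,0],[0,0,0]],
  [[0,-0.0005,0],[0,0,0]],
  [[0,-0.0005,0],[0,0,0]],
  [[0,-0.0005,0],[0,0,0]],
  [[0,-0.0005,0],[0,0,0]],
  [[0,-0.0005,0],[0,0,0]],
], squeeze=45)

```text
time: 5.15
tcp_pos: [475.8, -228.6, 26.4]
eef_rot: [[0.171, 0.985, -0.0], [0.985, -0.171, 0.0], [0.0, -0.0, -1.0]]
force: [-3.6, 0.8, 0.9]
finger_gap: 0.171
```

```bash
python3 -c "
from h import *
go([477.3,-228.7,26.3],80.3)
s=bot.state();print(s['finger_gap']*87,s['eef_rot'].T@s['force'],s['wrist_torque'])
"
```

```text
tcp [ 475.817 -228.638   26.433] shift m [0.    0.001 0.   ] 0.0014903502785372066 turn [-0.    -0.    -0.003] t 5.15 F [-3.574  0.836  0.883]
14.854377567851925 [ 0.212 -3.665 -0.882] [0.009 0.541 0.004]
```

drive_tool([
  [[0,0,-0.005],[0,0,0]],
  [[0,0,-0.015],[0,0,0]],
  [[0,0,-0.025],[0,0,0]],
  [[0,0,-0.035],[0,0,0]],
  [[0,0,-0.04],[0,0,0]],
  [[0,0,-0.04],[0,0,0]],
  [[0,0,-0.04],[0,0,0]],
  [[0,0,-0.04],[0,0,0]],
])

```text
time: 5.95
tcp_pos: [475.5, -228.4, 66.0]
eef_rot: [[0.171, 0.985, -0.001], [0.985, -0.171, 0.001], [0.0, -0.001, -1.0]]
force: [0.8, 0.8, -2.2]
finger_gap: 0.171
```

```bash
python3 -c "
from h import *
go([513.6,-85,66.4],83.5)
s=bot.state();print(s['finger_gap']*87,s['eef_rot'].T@s['force'],s['wrist_torque'])
c=bot.capture('side');cv2.imwrite('pics/s3.png',c['pixels'])
"
```

```text
tcp [ 475.519 -228.444   66.034] shift m [ 0.148  0.013 -0.   ] 0.14841370290777753 turn [-0.001 -0.    -0.059] t 5.95 F [ 0.753  0.765 -2.223]
14.882234255165153 [0.882 0.613 2.223] [-0.022 -0.132  0.018]
```

View pics/s3.png

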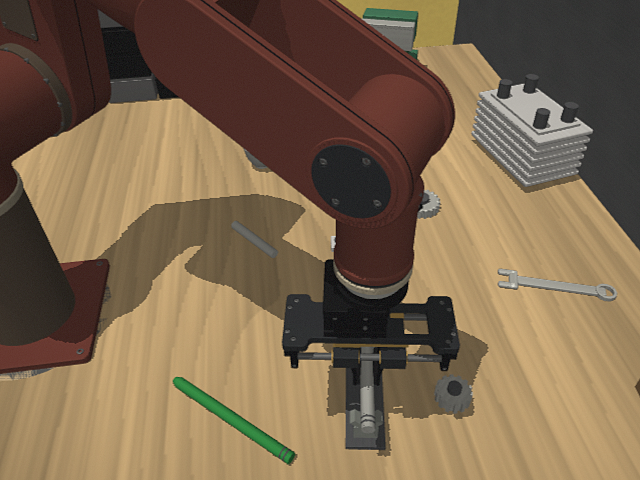

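The rail is lifted and level above the rest (tail at about 367,425). Moving to in front of the casing.

drive_tool([
  [[0.02,0.002,0],[0,0,-0.01]],
  [[0.045,0.004,0],[0,0,-0.02]],
  [[0.07,0.006,0],[0,0,-0.03]],
  [[0.095,0.009,0],[0,0,-0.04]],
  [[0.12,0.011,0],[0,0,-0.05]],
  [[0.138,0.013,0],[0,0,-0.059]],
  [[0.148,0.013,0],[0,0,-0.059]],
  [[0.148,0.013,0],[0,0,-0.059]],
])

```text
time: 6.8
tcp_pos: [513.8, -84.1, 66.1]
eef_rot: [[0.111, 0.994, -0.001], [0.994, -0.111, 0.0], [0.0, -0.001, -1.0]]
force: [0.1, 0.3, -1.9]
finger_gap: 0.177
```

```bash
python3 -c "
from h import *
import pickle
go([513.6,-85,66.4],83.5)
c=wristcap('w4');pickle.dump(c,open('w4.pkl','wb'))
c=bot.capture('top');cv2.imwrite('pics/t4.png',c['pixels'])
"
```

```text
tcp [513.791 -84.116  66.11 ] shift m [-0.001 -0.    -0.   ] 0.000949974859629854 turn [-0.001 -0.     0.002] t 6.8 F [ 0.135  0.328 -1.94 ]
```

View pics/w4.png

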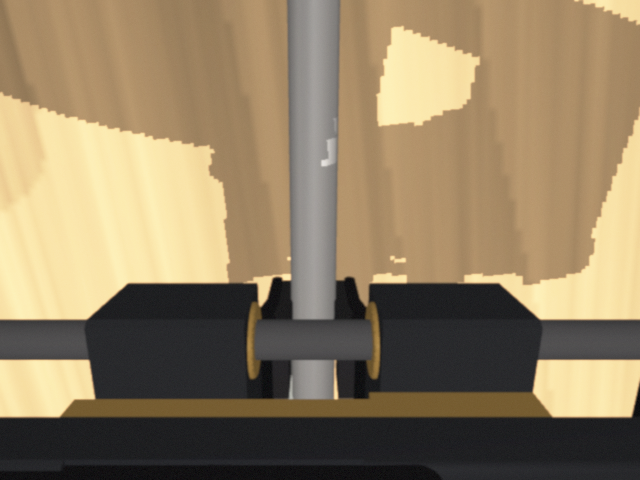

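View pics/t4.png

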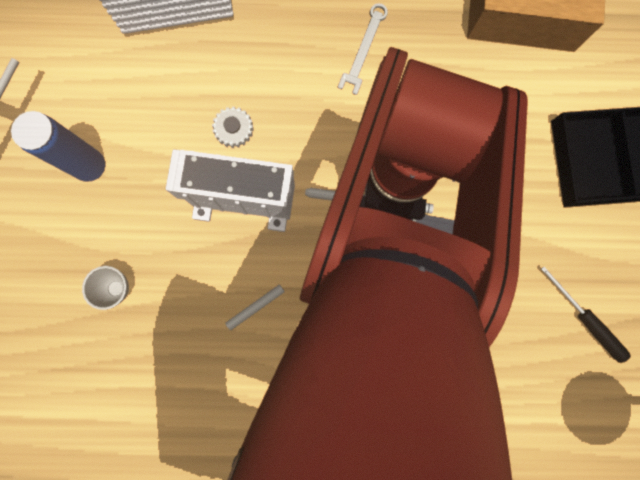

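```bash
python3 - <<'E'
from h import *
im=cv2.imread('pics/t4.png')
cv2.imwrite('pics/t4c.png',cv2.resize(im[140:240,160:340],None,fx=4.4,fy=4.4,interpolation=cv2.INTER_CUBIC))
E
```

```text
(no output)
```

View pics/t4c.png

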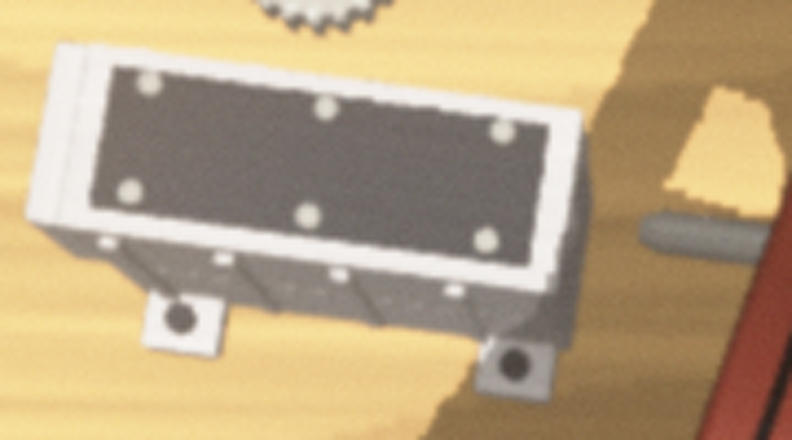

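```bash
python3 - <<'E'
from h import *
import pickle
T,S=pickle.load(open("cams.pkl","rb"))
im=cv2.imread('pics/t4.png'); g=cv2.cvtColor(im,cv2.COLOR_BGR2GRAY)
h=cv2.cvtColor(im,cv2.COLOR_BGR2HSV)[...,1]
for c in (306,308,312,316,320,324,328): print(c,h[182:206,c])
print("row194",h[194,296:320])
# white top of casing mask
m=((g>200)&(h<40)).astype(np.uint8); m[:, :160]=0;m[:140]=0;m[240:]=0;m[:,300:]=0
cn=max(cv2.findContours(m,cv2.RETR_EXTERNAL,cv2.CHAIN_APPROX_NONE)[0],key=cv2.contourArea)
r=cv2.minAreaRect(cn); print(r,cv2.boxPoints(r))
print(cv2.approxPolyDP(cv2.convexHull(cn),3,True).reshape(-1,2))
E
```

```text
306 [121 121 120 118 119 119 104  63  45  37  39  33  45  79 116 121 117 121
 124 116 119 122 121 123]
308 [124 121 119 120 120 113  87  46  28  28  31  34  32  39  70 106 119 123
 123 119 121 122 125 125]
312 [109 120 119 119 124 104  63  37  28  29  26  27  31  31  38  67 109 121
 120 122 119 121 119 120]
316 [103 108 111 120 121 117  84  43  31  29  26  26  27  28  34  52  92 114
 120 119 123 126 120 122]
320 [101  99 102 110 121 121 101  50  33  32  31  24  27  30  25  34  57 110
 118 119 121 121 121 123]
324 [102 102 100 104 112 125 115  88  45  27  31  25  21  25  30  30  45  82
 114 121 124 120 122 125]
328 [ 99  99 100 101 102 112 119 112  66  31  29  27  26  25  28  33  35  64
 103 118 124 123 121 123]
row194 [118 121 117 118 118 120 122 115 111  72  45  38  32  32  30  31  31  34
  28  29  27  27  29  29]
((228.53977966308594, 177.21441650390625), (121.73694610595703, 42.125244140625), 7.926926136016846) [[165.348 189.681]
 [171.158 147.959]
 [291.731 164.747]
 [285.922 206.47 ]]
[[172 152]
 [193 151]
 [291 165]
 [285 201]
 [278 205]
 [166 189]]
```

```bash
python3 - <<'E'
from h import *
import pickle
T,S=pickle.load(open("cams.pkl","rb"))
tip=onz(T,(304.9,191.5),85); q=onz(T,(328,194.5),85); print("tip",tip,"yaw",np.degrees(np.arctan2(*(tip-q)[[1,0]])))
for z in (115,117,119):
    a,b=onz(T,(292.35,165.1),z),onz(T,(286.25,206.1),z); m=(a+b)/2
    c,d=onz(T,(173.4,149.8),z),onz(T,(166.3,189.7),z); k=(c+d)/2; e=k-m
    print(z,"front mid",m,"yaw",np.degrees(np.arctan2(e[1],e[0])),np.linalg.norm(e),np.linalg.norm(a-b))
s=bot.state();u=s["eef_rot"][:,0];print("pred tip",s["tcp_pos"]+120*u+[0,0,18.6])
E
```

```text
tip [528.601  35.21   85.   ] yaw 83.7907881904449
115 front mid [529.98   58.117 115.   ] yaw 83.63253077977548 180.30985299180898 63.53937623298402
117 front mid [529.47   58.006 117.   ] yaw 83.6325307797755 179.7836578128601 63.353950351411655
119 front mid [528.959  57.895 119.   ] yaw 83.63253077977542 179.25746263391127 63.16852446983907
pred tip [527.303  33.745  84.862]
```

```bash
python3 - <<'E'
from h import *
c=bot.capture('side');im=c['pixels'];cv2.imwrite('pics/s5.png',im)
E
```

```text
(no output)
```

View pics/s5.png

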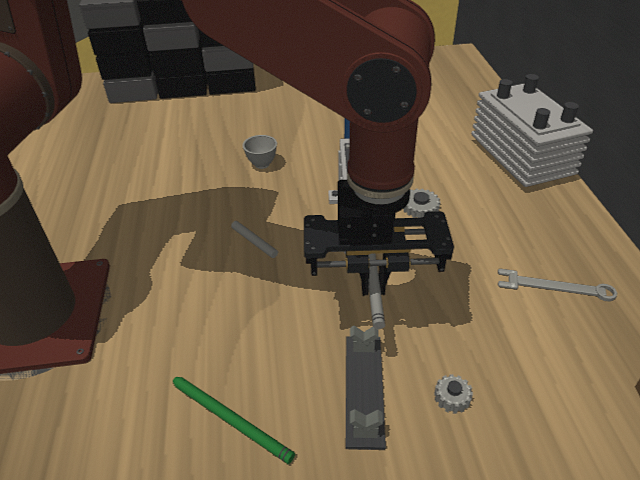

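The arm hides the casing face in the side view. The tail is visible near (378,320), so I use it to check the side camera's bias.

```bash
python3 - <<'E'
from h import *
im=cv2.imread('pics/s5.png')
cv2.imwrite('pics/s5c.png',cv2.resize(im[260:340,340:420],None,fx=7,fy=7,interpolation=cv2.INTER_CUBIC))
im=cv2.imread('pics/side0.png')
cv2.imwrite('pics/s0c.png',cv2.resize(im[190:240,335:395],None,fx=10,fy=10,interpolation=cv2.INTER_CUBIC))
E
```

```text
(no output)
```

View pics/s5c.png

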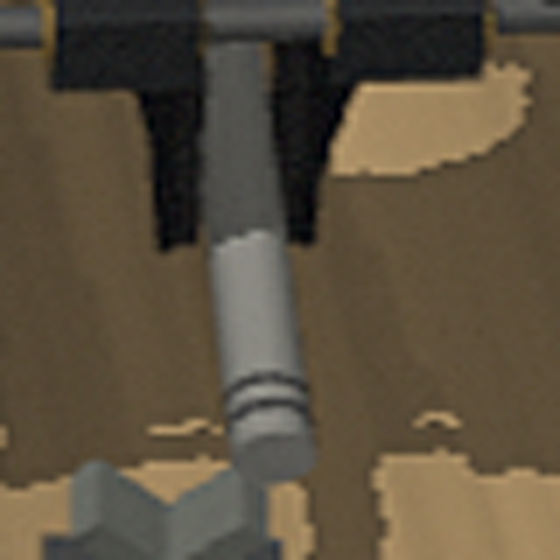

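View pics/s0c.png

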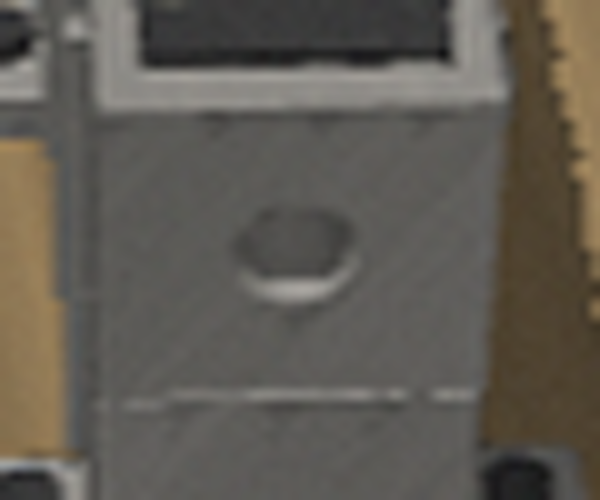

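```bash
python3 - <<'E'
from h import *
import pickle
T,S=pickle.load(open("cams.pkl","rb"))
s=bot.state();u=s["eef_rot"][:,0]
print("pred tail",s["tcp_pos"]-80*u+[0,0,18.6],"side",onz(S,(379.9,324.3),85))
print("mouth side",onz(S,(364.6,215.3),85))
E
```

```text
pred tail [ 504.788 -165.285   85.047] side [ 507.967 -161.314   85.   ]
mouth side [530.853  59.855  85.   ]
```

drive_tool([
  [[0.004,-0.001,0],[0,0,0]],
  [[0.008,-0.0017,-0.0003],[0,0,0]],
  [[0.013,-0.0017,-0.0003],[0,0,0]],
  [[0.017,-0.0017,-0.0003],[0,0,0]],
  [[0.017,-0.0017,-0.0003],[0,0,0]],
  [[0.017,-0.0017,-0.0003],[0,0,0]],
  [[0.017,-0.0017,-0.0003],[0,0,0]],
  [[0.017,-0.0017,-0.0003],[0,0,0]],
])

```text
time: 7.75
tcp_pos: [514.3, -68.1, 66.8]
eef_rot: [[0.113, 0.994, -0.0], [0.994, -0.113, -0.0], [-0.0, -0.0, -1.0]]
force: [-0.0, -0.7, -1.8]
finger_gap: 0.172
```

```bash
python3 - <<'E'
from h import *
s=bot.state();u=s["eef_rot"][:,0];print("pred tip",s["tcp_pos"]+120*u+[0,0,18.6],s["force"],s["wrist_torque"])
c=bot.capture('top');im=c['pixels'];cv2.imwrite('pics/t6.png',im)
cv2.imwrite('pics/t6c.png',cv2.resize(im[160:220,260:340],None,fx=8,fy=8,interpolation=cv2.INTER_CUBIC))
E
```

```text
pred tip [527.815  51.11   85.435] [-0.049 -0.693 -1.816] [-0.057 -0.108 -0.007]
```

View pics/t6c.png

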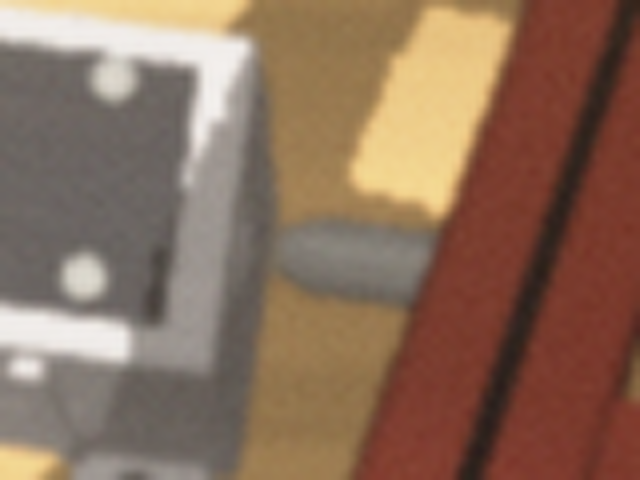

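The nose is at crop (275,250), a few mm from the face and lined up with it. Creeping in.

drive_tool([
  [[0.001,0,0.0003],[0,0,0]],
  [[0.002,0,0.0003],[0,0,0]],
  [[0.003,0,0.0003],[0,0,0]],
  [[0.004,0,0.0003],[0,0,0]],
  [[0.005,0,0.0003],[0,0,0]],
  [[0.006,0,0.0003],[0,0,0]],
  [[0.006,0,0.0003],[0,0,0]],
  [[0.006,0,0.0003],[0,0,0]],
])

```text
time: 8.6
tcp_pos: [515.0, -62.0, 66.5]
eef_rot: [[0.113, 0.994, 0.0], [0.994, -0.113, -0.0], [-0.0, 0.0, -1.0]]
force: [0.8, 0.2, -2.1]
finger_gap: 0.167
```

drive_tool([
  [[0.0005,0,0],[0,0,0]],
  [[0.001,0,0],[0,0,0]],
  [[0.0015,0,0],[0,0,0]],
  [[0.002,0,0],[0,0,0]],
  [[0.0025,0,0],[0,0,0]],
  [[0.003,0,0],[0,0,0]],
  [[0.003,0,0],[0,0,0]],
  [[0.003,0,0],[0,0,0]],
])

```text
time: 9.4
tcp_pos: [515.3, -59.1, 66.5]
eef_rot: [[0.113, 0.994, -0.0], [0.994, -0.113, -0.0], [-0.0, -0.0, -1.0]]
force: [0.4, 0.3, -2.4]
finger_gap: 0.168
```

drive_tool([
  [[0.0005,0,0],[0,0,0]],
  [[0.001,0,0],[0,0,0]],
  [[0.0015,0,0],[0,0,0]],
  [[0.002,0,0],[0,0,0]],
  [[0.0025,0,0],[0,0,0]],
  [[0.003,0,0],[0,0,0]],
  [[0.003,0,0],[0,0,0]],
  [[0.003,0,0],[0,0,0]],
])

```text
time: 10.2
tcp_pos: [515.6, -56.1, 66.5]
eef_rot: [[0.113, 0.994, 0.0], [0.994, -0.113, -0.0], [-0.0, 0.0, -1.0]]
force: [-0.9, 0.1, -2.4]
finger_gap: 0.174
```

drive_tool([
  [[0.0005,0,0],[0,0,0]],
  [[0.001,0,0],[0,0,0]],
  [[0.0015,0,0],[0,0,0]],
  [[0.002,0,0],[0,0,0]],
  [[0.0025,0,0],[0,0,0]],
  [[0.003,0,0],[0,0,0]],
  [[0.003,0,0],[0,0,0]],
  [[0.003,0,0],[0,0,0]],
])

```text
time: 11.0
tcp_pos: [516.0, -53.1, 66.5]
eef_rot: [[0.113, 0.994, -0.0], [0.994, -0.113, 0.0], [0.0, -0.0, -1.0]]
force: [0.6, -0.5, -2.3]
finger_gap: 0.168
```

```bash
cat >> h.py <<'E'
def st():
    s=bot.state();u=s["eef_rot"][:,0];print("t",s["time"],"tip",s["tcp_pos"]+120*u+[0,0,18.6],"Ftool",s["eef_rot"].T@s["force"],"Mtool",s["eef_rot"].T@s["wrist_torque"],"gap",s["finger_gap"]*87)
E
python3 - <<'E'
from h import *
st()
E
```

```text
t 11.0 tip [529.483  66.133  85.131] Ftool [-0.466  0.68   2.254] Mtool [-0.083 -0.041 -0.   ] gap 14.657074051266923
```

drive_tool([
  [[0.001,0,0],[0,0,0]],
  [[0.002,0,0],[0,0,0]],
  [[0.003,0,0],[0,0,0]],
  [[0.004,0,0],[0,0,0]],
  [[0.005,0,0],[0,0,0]],
  [[0.006,0,0],[0,0,0]],
  [[0.006,0,0],[0,0,0]],
  [[0.006,0,0],[0,0,0]],
])

```text
time: 11.8
tcp_pos: [516.6, -47.1, 66.5]
eef_rot: [[0.113, 0.994, -0.0], [0.994, -0.113, -0.0], [-0.0, -0.0, -1.0]]
force: [0.4, 0.1, -1.1]
finger_gap: 0.171
```

```bash
python3 - <<'E'
from h import *
st()
c=bot.capture('top');im=c['pixels'];cv2.imwrite('pics/t7.png',im)
cv2.imwrite('pics/t7c.png',cv2.resize(im[160:220,260:340],None,fx=8,fy=8,interpolation=cv2.INTER_CUBIC))
E
```

```text
t 11.8 tip [530.159  72.101  85.135] Ftool [0.11  0.382 1.135] Mtool [-0.101 -0.048  0.021] gap 14.84308545811257
```

View pics/t7c.png

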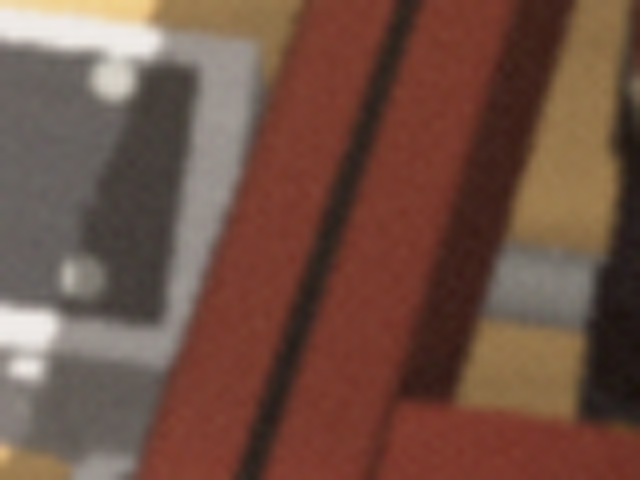

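The arm now hides the mouth from above. Forces are low at about 15 mm in, so I continue through the detents.

drive_tool([
  [[0.001,0,0],[0,0,0]],
  [[0.002,0,0],[0,0,0]],
  [[0.003,0,0],[0,0,0]],
  [[0.004,0,0],[0,0,0]],
  [[0.005,0,0],[0,0,0]],
  [[0.006,0,0],[0,0,0]],
  [[0.007,0,0],[0,0,0]],
  [[0.008,0,0],[0,0,0]],
])

```text
time: 12.65
tcp_pos: [517.5, -39.1, 66.5]
eef_rot: [[0.113, 0.994, -0.0], [0.994, -0.113, -0.0], [-0.0, -0.0, -1.0]]
force: [0.9, -1.0, -0.9]
finger_gap: 0.172
```

```bash
python3 -c "
from h import *
st()"
```

```text
t 12.65 tip [531.068  80.098  85.144] Ftool [-0.891  1.     0.944] Mtool [-0.107 -0.035  0.022] gap 14.971984155219763
```

drive_tool([
  [[0.001,0,0],[0,0,0]],
  [[0.002,0,0],[0,0,0]],
  [[0.003,0,0],[0,0,0]],
  [[0.004,0,0],[0,0,0]],
  [[0.005,0,0],[0,0,0]],
  [[0.006,0,0],[0,0,0]],
  [[0.007,0,0],[0,0,0]],
  [[0.008,0,0],[0,0,0]],
])

```text
time: 13.45
tcp_pos: [518.5, -31.5, 66.6]
eef_rot: [[0.113, 0.994, 0.0], [0.994, -0.113, -0.001], [-0.001, 0.0, -1.0]]
force: [0.5, -1.1, -1.9]
finger_gap: 0.169
```

```bash
python3 -c "
from h import *
st()"
```

```text
t 13.45 tip [532.033  87.731  85.124] Ftool [-1.02   0.592  1.905] Mtool [-0.138 -0.349 -0.027] gap 14.693288475957427
```

drive_tool([
  [[0.0015,0,0],[0,0,0]],
  [[0.003,0,0],[0,0,0]],
  [[0.0045,0,0],[0,0,0]],
  [[0.006,0,0],[0,0,0]],
  [[0.0075,0,0],[0,0,0]],
  [[0.009,0,0],[0,0,0]],
  [[0.0105,0,0],[0,0,0]],
  [[0.012,0,0],[0,0,0]],
])

```text
time: 14.25
tcp_pos: [519.8, -20.7, 66.7]
eef_rot: [[0.113, 0.994, -0.0], [0.994, -0.113, -0.003], [-0.003, 0.0, -1.0]]
force: [-0.5, -7.0, -1.6]
finger_gap: 0.167
```

```bash
python3 -c "
from h import *
st()"
```

```text
t 14.25 tip [533.356  98.487  84.963] Ftool [-6.959  0.285  1.658] Mtool [-0.061 -1.166  0.044] gap 14.55489423053801
```

Axial drag of 7 N, as expected of the detents. I continue to about 85 mm.

drive_tool([
  [[0.002,0,0],[0,0,0]],
  [[0.004,0,0],[0,0,0]],
  [[0.006,0,0],[0,0,0]],
  [[0.008,0,0],[0,0,0]],
  [[0.01,0,0],[0,0,0]],
  [[0.012,0,0],[0,0,0]],
  [[0.014,0,0],[0,0,0]],
  [[0.016,0,0],[0,0,0]],
])

```text
time: 15.05
tcp_pos: [521.6, -4.9, 66.6]
eef_rot: [[0.113, 0.994, -0.0], [0.994, -0.113, -0.003], [-0.003, 0.0, -1.0]]
force: [-0.5, -7.9, -2.6]
finger_gap: 0.169
```

```bash
python3 -c "
from h import *
st()"
```

```text
t 15.05 tip [535.111 114.34   84.887] Ftool [-7.879  0.434  2.605] Mtool [-0.131 -1.291 -0.048] gap 14.71676234004914
```

drive_tool([
  [[0.003,0,0],[0,0,0]],
  [[0.006,0,0],[0,0,0]],
  [[0.009,0,0],[0,0,0]],
  [[0.012,0,0],[0,0,0]],
  [[0.015,0,0],[0,0,0]],
  [[0.018,0,0],[0,0,0]],
  [[0.021,0,0],[0,0,0]],
  [[0.024,0,0],[0,0,0]],
])

```text
time: 15.85
tcp_pos: [524.3, 18.9, 66.6]
eef_rot: [[0.113, 0.994, -0.0], [0.994, -0.113, -0.003], [-0.003, 0.0, -1.0]]
force: [-0.9, -8.2, -1.4]
finger_gap: 0.169
```

```bash
python3 -c "
from h import *
st()"
```

```text
t 15.85 tip [537.784 138.109  84.825] Ftool [-8.289  0.07   1.424] Mtool [-0.144 -1.36  -0.016] gap 14.705416180780324
```

drive_tool([
  [[0,0,0],[0,0,0]],
  [[0,0,0],[0,0,0]],
  [[0,0,0],[0,0,0]],
  [[0,0,0],[0,0,0]],
  [[0,0,0],[0,0,0]],
  [[0,0,0],[0,0,0]],
  [[0,0,0],[0,0,0]],
  [[0,0,0],[0,0,0]],
], fingers=60)

```text
time: 16.65
tcp_pos: [524.3, 20.4, 66.5]
eef_rot: [[0.113, 0.994, -0.0], [0.994, -0.113, 0.0], [0.0, -0.0, -1.0]]
force: [-0.5, -0.6, 0.0]
finger_gap: 0.598
```

```bash
python3 -c "
from h import *
st()
c=bot.capture('side');im=c['pixels'];cv2.imwrite('pics/s8c.png',cv2.resize(im[150:300,280:480],None,fx=4,fy=4,interpolation=cv2.INTER_CUBIC))
wristcap('w8')"
```

```text
t 16.65 tip [537.828 139.682  85.137] Ftool [-0.663 -0.449 -0.03 ] Mtool [-0.083  0.025  0.017] gap 52.020752750238096
```

View pics/s8c.png

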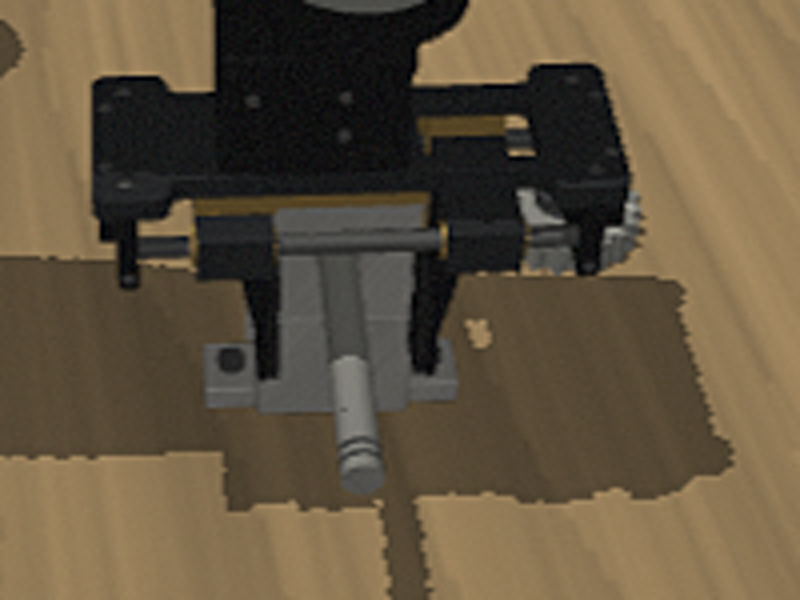

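View pics/w8.png

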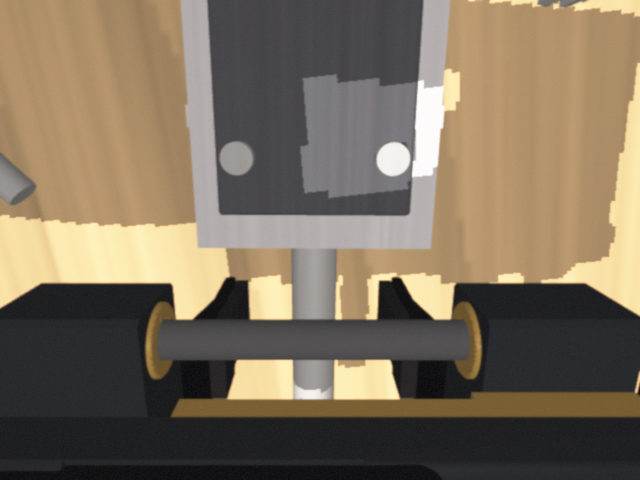

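```bash
python3 - <<'E'
from h import *
import pickle
T,S=pickle.load(open("cams.pkl","rb"))
R,t,K=cam(S)
pr=lambda P:cv2.projectPoints(np.array([P],float),S["rvec"],S["tvec"],K,None)[0].ravel()
off=np.array([379.9,324.3])-pr([504.79,-165.3,85]); print("off",off)
u=np.array([.113,.994,0])
tail=np.array([537.78,138.1,84.9])-200*u
for dz in(0,-2,-4,-6):print(dz,pr(tail+[0,0,dz])+off)
E
```

```text
off [ 1.738 -2.666]
0 [371.731 266.864]
-2 [371.677 267.833]
-4 [371.622 268.798]
-6 [371.568 269.76 ]
```

Released: the rail stays in the bore with its tail at side px (370,268), drooped about 2 mm. I move back 62 mm with the open fingers straddling the rail, lowered 2 mm.

drive_tool([
  [[-0.006,0,0],[0,0,0]],
  [[-0.018,0,0],[0,0,0]],
  [[-0.03,0,0],[0,0,0]],
  [[-0.042,0,0.001],[0,0,0]],
  [[-0.054,0,0.002],[0,0,0]],
  [[-0.062,0,0.002],[0,0,0]],
  [[-0.062,0,0.002],[0,0,0]],
  [[-0.062,0,0.002],[0,0,0]],
])

```text
time: 17.55
tcp_pos: [517.3, -41.4, 64.5]
eef_rot: [[0.114, 0.994, 0.0], [0.994, -0.114, 0.0], [0.0, -0.0, -1.0]]
force: [0.8, 0.3, -0.0]
finger_gap: 0.599
```

drive_tool([
  [[0,0,0],[0,0,0]],
  [[0,0,0],[0,0,0]],
  [[0,0,0],[0,0,0]],
  [[0,0,0],[0,0,0]],
  [[0,0,0],[0,0,0]],
  [[0,0,0],[0,0,0]],
  [[0,0,0],[0,0,0]],
  [[0,0,0],[0,0,0]],
], fingers=0, squeeze=5)

```text
time: 18.35
tcp_pos: [517.3, -41.1, 64.5]
eef_rot: [[0.113, 0.994, -0.0], [0.994, -0.113, 0.0], [0.0, -0.0, -1.0]]
force: [-0.6, 0.4, 0.1]
finger_gap: 0.179
```

```bash
python3 -c "
from h import *
st()
wristcap('w9')
c=bot.capture('side');im=c['pixels'];cv2.imwrite('pics/s9c.png',cv2.resize(im[170:320,280:480],None,fx=4,fy=4,interpolation=cv2.INTER_CUBIC))"
```

```text
t 18.35 tip [530.803  78.157  83.14 ] Ftool [ 0.298 -0.665 -0.113] Mtool [-0.053  0.118 -0.014] gap 15.569726346831793
```

View pics/w9.png

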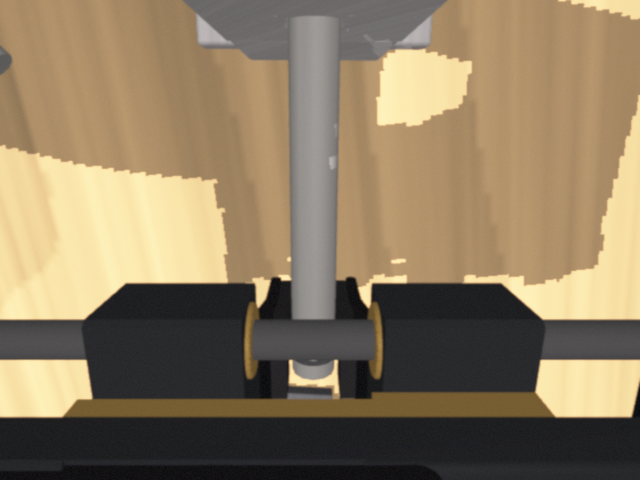

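View pics/s9c.png

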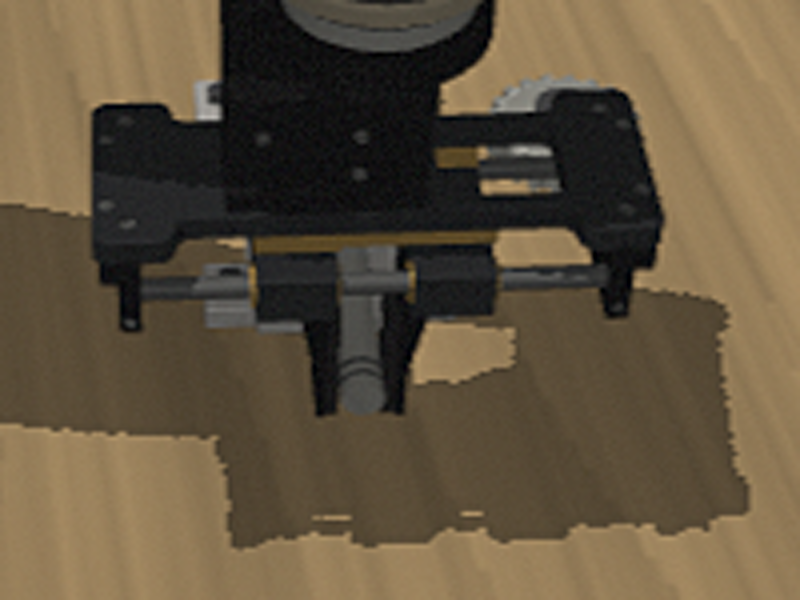

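drive_tool([
  [[0,0,0],[0,0,0]],
  [[0,0,0],[0,0,0]],
  [[0,0,0],[0,0,0]],
  [[0,0,-0.0005],[0,0,0]],
  [[0,0,-0.001],[0,0,0]],
  [[0,0,-0.0015],[0,0,0]],
  [[0,0,-0.002],[0,0,0]],
  [[0,0,-0.002],[0,0,0]],
], squeeze=40)

```text
time: 19.25
tcp_pos: [517.2, -41.3, 66.5]
eef_rot: [[0.113, 0.994, -0.0], [0.994, -0.113, -0.0], [-0.0, -0.0, -1.0]]
force: [-0.5, 0.5, -1.6]
finger_gap: 0.175
```

```bash
python3 -c "
from h import *
st()"
```

```text
t 19.25 tip [530.733  77.899  85.074] Ftool [ 0.41  -0.524  1.557] Mtool [-0.096 -0.119  0.047] gap 15.222541683148137
```

Gripped again and level. Pushing to about 104 mm, then more slowly.

drive_tool([
  [[0.002,0,0],[0,0,0]],
  [[0.005,0,0],[0,0,0]],
  [[0.008,0,0],[0,0,0]],
  [[0.011,0,0],[0,0,0]],
  [[0.014,0,0],[0,0,0]],
  [[0.017,0,0],[0,0,0]],
  [[0.02,0,0],[0,0,0]],
  [[0.022,0,0],[0,0,0]],
])

```text
time: 20.05
tcp_pos: [519.7, -21.2, 66.6]
eef_rot: [[0.113, 0.994, -0.0], [0.994, -0.113, -0.003], [-0.003, 0.0, -1.0]]
force: [-0.8, -8.3, -1.8]
finger_gap: 0.173
```

```bash
cat >> h.py <<'E'
def dp():
    s=bot.state();R=s["eef_rot"];print("t",s["time"],"along",R[:,0]@(s["tcp_pos"]-[517.2,-41.3,66.5])+82,"z",s["tcp_pos"][2],"Ftool",R.T@s["force"],"M",R.T@s["wrist_torque"],"gap",s["finger_gap"]*87)
E
python3 -c "
from h import *
dp()"
```

```text
t 20.05 along 102.25399260547965 z 66.61194331176432 Ftool [-8.278  0.171  1.843] M [-0.089 -1.46   0.039] gap 15.019285730852921
```

drive_tool([
  [[0.002,0,0],[0,0,0]],
  [[0.004,0,0],[0,0,0]],
  [[0.006,0,0],[0,0,0]],
  [[0.008,0,0],[0,0,0]],
  [[0.01,0,0],[0,0,0]],
  [[0.012,0,0],[0,0,0]],
  [[0.014,0,0],[0,0,0]],
  [[0.016,0,0],[0,0,0]],
])

```text
time: 20.85
tcp_pos: [521.5, -5.4, 66.6]
eef_rot: [[0.113, 0.994, -0.0], [0.994, -0.113, -0.003], [-0.003, 0.0, -1.0]]
force: [-0.5, -7.3, -0.8]
finger_gap: 0.169
```

```bash
python3 -c "
from h import *
dp()"
```

```text
t 20.85 along 118.14261578088251 z 66.59130453826569 Ftool [-7.336  0.378  0.793] M [-0.08  -1.372 -0.017] gap 14.720299997421662
```

drive_tool([
  [[0.0005,0,0],[0,0,0]],
  [[0.001,0,0],[0,0,0]],
  [[0.0015,0,0],[0,0,0]],
  [[0.002,0,0],[0,0,0]],
  [[0.0025,0,0],[0,0,0]],
  [[0.003,0,0],[0,0,0]],
  [[0.0035,0,0],[0,0,0]],
  [[0.004,0,0],[0,0,0]],
])

```text
time: 21.65
tcp_pos: [522.0, -1.3, 66.6]
eef_rot: [[0.113, 0.994, -0.0], [0.994, -0.113, -0.003], [-0.003, 0.0, -1.0]]
force: [-0.5, -6.6, -2.0]
finger_gap: 0.167
```

```bash
python3 -c "
from h import *
dp()"
```

```text
t 21.65 along 122.28935810093252 z 66.59996345348212 Ftool [-6.573  0.216  1.991] M [-0.097 -1.206 -0.027] gap 14.547031356971956
```

drive_tool([
  [[0.0005,0,0],[0,0,0]],
  [[0.001,0,0],[0,0,0]],
  [[0.0015,0,0],[0,0,0]],
  [[0.002,0,0],[0,0,0]],
  [[0.0025,0,0],[0,0,0]],
  [[0.003,0,0],[0,0,0]],
  [[0.0035,0,0],[0,0,0]],
  [[0.004,0,0],[0,0,0]],
])

```text
time: 22.45
tcp_pos: [522.5, 2.7, 66.6]
eef_rot: [[0.113, 0.994, -0.0], [0.994, -0.113, -0.003], [-0.003, 0.0, -1.0]]
force: [-0.4, -7.3, -0.5]
finger_gap: 0.174
```

```bash
python3 -c "
from h import *
dp()"
```

```text
t 22.45 along 126.27688487518925 z 66.61377785691761 Ftool [-7.342  0.427  0.544] M [-0.098 -1.24   0.031] gap 15.106652115934288
```

Still only drag, no rise yet. Continuing in 3–4 mm steps.

drive_tool([
  [[0.0005,0,0],[0,0,0]],
  [[0.001,0,0],[0,0,0]],
  [[0.0015,0,0],[0,0,0]],
  [[0.002,0,0],[0,0,0]],
  [[0.0025,0,0],[0,0,0]],
  [[0.003,0,0],[0,0,0]],
  [[0.0035,0,0],[0,0,0]],
  [[0.004,0,0],[0,0,0]],
])

```text
time: 23.25
tcp_pos: [522.9, 5.9, 66.6]
eef_rot: [[0.113, 0.994, -0.0], [0.994, -0.113, -0.004], [-0.004, 0.0, -1.0]]
force: [-1.6, -11.6, -1.3]
finger_gap: 0.17
```

```bash
python3 -c "
from h import *
dp()"
```

```text
t 23.25 along 129.54844095728308 z 66.63528468736205 Ftool [-11.742  -0.323   1.39 ] M [-0.11  -1.884 -0.016] gap 14.784609562610969
```

Push rose to about 4 N over drag with little lateral force. Advancing 1 mm more to confirm the spring slope.

drive_tool([
  [[0.0002,0,0],[0,0,0]],
  [[0.0004,0,0],[0,0,0]],
  [[0.0006,0,0],[0,0,0]],
  [[0.0008,0,0],[0,0,0]],
  [[0.001,0,0],[0,0,0]],
  [[0.001,0,0],[0,0,0]],
  [[0.001,0,0],[0,0,0]],
  [[0.001,0,0],[0,0,0]],
])

```text
time: 24.05
tcp_pos: [523.0, 6.7, 66.6]
eef_rot: [[0.113, 0.994, -0.0], [0.994, -0.113, -0.005], [-0.005, 0.0, -1.0]]
force: [-1.4, -10.6, -1.2]
finger_gap: 0.171
```

```bash
python3 -c "
from h import *
dp()"
```

```text
t 24.05 along 130.33693481637783 z 66.63558878133043 Ftool [-10.687  -0.194   1.223] M [-0.09  -1.902  0.04 ] gap 14.84046557785722
```

```bash
python3 -c "
from h import *
F=[];M=[];A=[]
for i in range(8):
    s=bot.state();R=s['eef_rot'];F.append(R.T@s['force']);M.append((R.T@s['wrist_torque'])[1]);A.append(R[:,0]@(s['tcp_pos']-[517.2,-41.3,66.5])+82)
    bot.capture('wrist')
print(np.mean(F,0),np.std(F,0),np.mean(M),np.std(M),np.mean(A),np.std(A),s['time'])"
```

```text
[-11.082   0.267   0.732] [0.474 0.41  0.465] -1.886764431563023 0.022417649751161815 130.3466660387248 0.010569866815986088 24.4
```

Averaged: about 4 N over drag. I aim for about 5.5.

drive_tool([
  [[0.0002,0,0],[0,0,0]],
  [[0.0004,0,0],[0,0,0]],
  [[0.0006,0,0],[0,0,0]],
  [[0.0008,0,0],[0,0,0]],
  [[0.0009,0,0],[0,0,0]],
  [[0.0009,0,0],[0,0,0]],
  [[0.0009,0,0],[0,0,0]],
  [[0.0009,0,0],[0,0,0]],
])

```text
time: 25.25
tcp_pos: [523.1, 7.3, 66.6]
eef_rot: [[0.113, 0.994, -0.0], [0.994, -0.113, -0.005], [-0.005, 0.0, -1.0]]
force: [-1.3, -12.0, -0.5]
finger_gap: 0.171
```

```bash
python3 -c "
from h import *
F=[];M=[];A=[]
for i in range(6):
    s=bot.state();R=s['eef_rot'];F.append(R.T@s['force']);M.append((R.T@s['wrist_torque'])[1]);A.append(R[:,0]@(s['tcp_pos']-[517.2,-41.3,66.5])+82)
    bot.capture('wrist')
print(np.mean(F,0),np.mean(M),np.mean(A),s['time'])"
```

```text
[-11.823   0.075   0.744] -2.047266697527028 130.94783647450836 25.5
```

Push is now about 5 N over drag (spring-like slope, no lateral load), at about 131 mm depth. Letting go.

drive_tool([
  [[0,0,0],[0,0,0]],
  [[0,0,0],[0,0,0]],
  [[0,0,0],[0,0,0]],
  [[0,0,0],[0,0,0]],
  [[0,0,0],[0,0,0]],
  [[0,0,0],[0,0,0]],
  [[0,0,0],[0,0,0]],
  [[0,0,0],[0,0,0]],
], fingers=60)

```text
time: 26.35
tcp_pos: [523.2, 10.4, 66.6]
eef_rot: [[0.113, 0.994, 0.0], [0.994, -0.113, 0.0], [0.0, 0.0, -1.0]]
force: [0.4, -0.8, -0.7]
finger_gap: 0.599
```

```bash
python3 -c "
from h import *
dp()
wristcap('w10')"
```

```text
t 26.35 along 134.07745673574618 z 66.58403542657834 Ftool [-0.726  0.46   0.712] M [-0.09  -0.039  0.048] gap 52.14971232310461
```

View pics/w10.png

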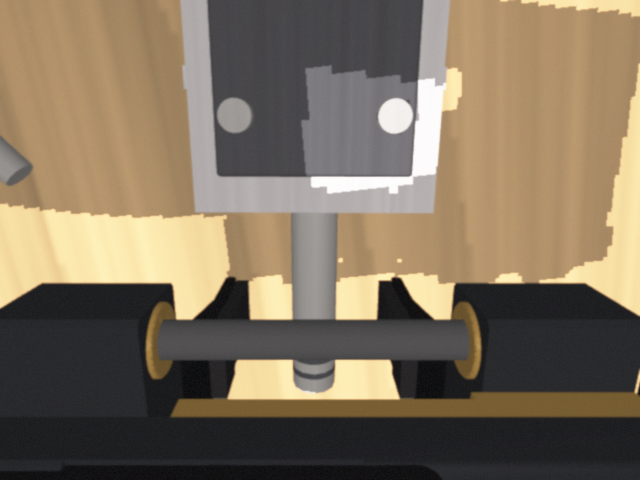

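The fingers are clear on both sides of the rail: rail edges at about 292–337, tail at (313,385). Raising straight up.

drive_tool([
  [[0,0,-0.005],[0,0,0]],
  [[0,0,-0.02],[0,0,0]],
  [[0,0,-0.04],[0,0,0]],
  [[0,0,-0.06],[0,0,0]],
  [[0,0,-0.08],[0,0,0]],
  [[0,0,-0.1],[0,0,0]],
  [[0,0,-0.12],[0,0,0]],
  [[0,0,-0.13],[0,0,0]],
])

```text
time: 27.2
tcp_pos: [524.5, 10.2, 200.0]
eef_rot: [[0.113, 0.994, 0.004], [0.994, -0.113, -0.001], [-0.0, 0.004, -1.0]]
force: [-0.0, 0.2, 0.5]
finger_gap: 0.599
```

drive_tool([
  [[-0.03,0,-0.02],[0,0,0]],
  [[-0.06,0,-0.03],[0,0,0]],
  [[-0.1,0,-0.03],[0,0,0]],
  [[-0.13,0,-0.03],[0,0,0]],
  [[-0.16,0,-0.03],[0,0,0]],
  [[-0.18,0,-0.03],[0,0,0]],
  [[-0.18,0,-0.03],[0,0,0]],
  [[-0.18,0,-0.03],[0,0,0]],
])

```text
time: 28.0
tcp_pos: [502.7, -168.4, 226.7]
eef_rot: [[0.114, 0.993, 0.0], [0.993, -0.114, 0.001], [0.001, -0.0, -1.0]]
force: [0.5, 0.5, 0.6]
finger_gap: 0.601
```

```bash
python3 -c "
from h import *
import pickle
s=bot.state();print(s['time'],s['tcp_pos'],s['force'])
c=wristcap('w11');pickle.dump(c,open('w11.pkl','wb'))
c=bot.capture('top');im=c['pixels'];cv2.imwrite('pics/t11.png',im)
"
```

```text
28.0 [ 502.738 -168.392  226.694] [0.498 0.501 0.621]
```

View pics/w11.png

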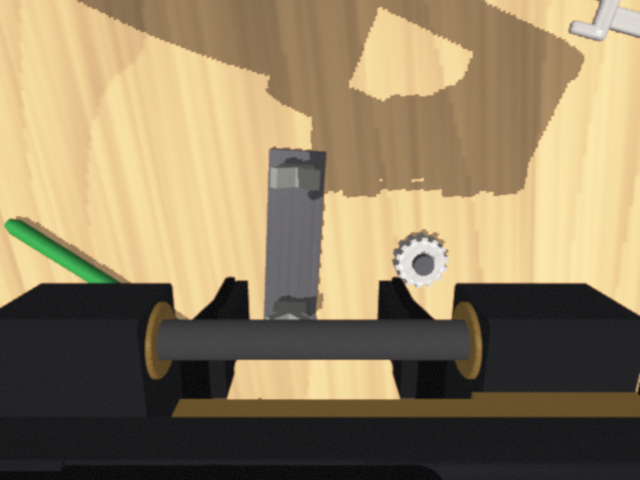

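View pics/t11.png

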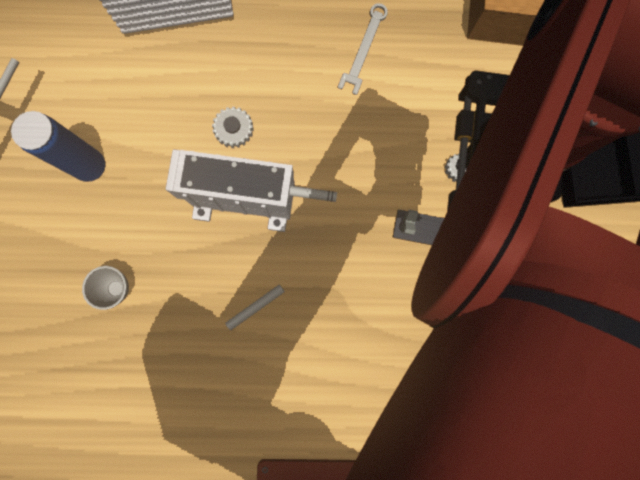

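The rail stands in the casing with its tail at top px about (334,196). I check how far it stands out.

```bash
python3 -c "
from h import *
im=cv2.imread('pics/t11.png')
cv2.imwrite('pics/t11c.png',cv2.resize(im[170:220,270:350],None,fx=8,fy=8,interpolation=cv2.INTER_CUBIC))"
```

```text
(no output)
```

View pics/t11c.png

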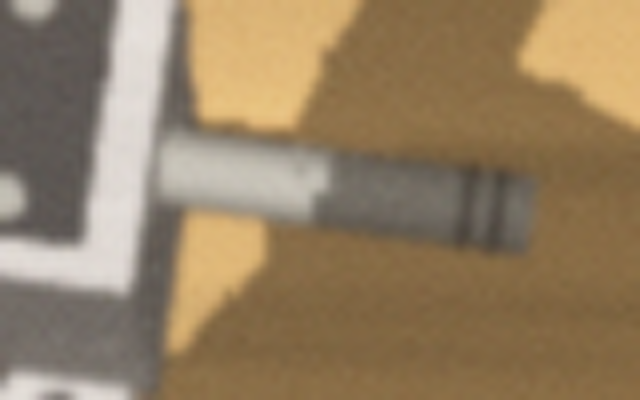

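```bash
python3 -c "
from h import *
import pickle
T,S=pickle.load(open('cams.pkl','rb'))
t=onz(T,(270+532/8,170+213/8),85);print(t)
m=np.array([529.4,58,85]);print('stand-out',np.linalg.norm(t-m))"
```

```text
[521.588 -14.302  85.   ]
stand-out 72.72308865298903
```

drive_tool([
  [[0,0,0],[0,0,0]],
  [[0,0,0],[0,0,0]],
  [[0,0,0],[0,0,0]],
  [[0,0,0],[0,0,0]],
  [[0,0,0],[0,0,0]],
  [[0,0,0],[0,0,0]],
  [[0,0,0],[0,0,0]],
  [[0,0,0],[0,0,0]],
])

```text
time: 28.9
tcp_pos: [502.9, -168.5, 226.5]
eef_rot: [[0.113, 0.994, -0.0], [0.994, -0.113, 0.0], [0.0, -0.0, -1.0]]
force: [-0.1, 0.2, -0.2]
finger_gap: 0.598
```

```bash
python3 -c "
from h import *
c=bot.capture('top');im=c['pixels'];cv2.imwrite('pics/t12.png',im)
a=cv2.cvtColor(cv2.imread('pics/t11.png'),cv2.COLOR_BGR2GRAY)[185:205,315:345].astype(np.float32);b=cv2.cvtColor(im,cv2.COLOR_BGR2GRAY)[185:205,315:345].astype(np.float32)
print(cv2.phaseCorrelate(a,b))
for r in(195,196,197): print(cv2.cvtColor(im,cv2.COLOR_BGR2HSV)[r,322:342,1])
"
```

```text
((-0.00030259014378231086, 0.024408018413051735), 0.9451879024505615)
[ 35  33  36  35  32  36  36  36  35  40  42  35  32  38  70 111 121 125
 123 124]
[ 34  36  31  35  28  34  43  34  34  39  36  33  36  40  66 108 124 127
 124 123]
[ 35  37  35  34  34  36  42  35  36  32  48  32  36  40  75 117 127 126
 125 129]
```

The rail has not moved between the two pictures taken 0.9 s apart. Handing in.

```bash
python3 -c "
from rig import bot
print(bot.close_job())"
```

```text
the job is handed in; nothing more can be done
None
```

The selector rail is home against the thrust cup, released, and the job was handed in at about 29 s of the 72 s allowed.

- **First push:** I took the rail from the V rest and pushed it nose first through the detents to about 82 mm deep. The detent drag was about 7–8 N with almost no side force. I then let go and took it again about 60 mm further back.
- **Pushing home:** I eased it in until the push rose with a spring-like slope, from about 7 N of drag to about 12 N. I stopped at about 131 mm by the arm's position, let go and backed well clear.
- **Last checks:** The hand reads no load and touches nothing. The rail did not move between two pictures 0.9 s apart, and nothing else on the bench was touched.
- **Firmness is an estimate:** The held wrist force gives about 5 N over the drag. Arm travel and the stated spring rate suggest the cup force could be up to about 7.6 N, slightly above the 4–7 N band but far below ramming.
- **Depth readings disagree:** The top camera shows about 73 mm standing out, where the arm's position gave about 69 mm. That is within the 45–74 mm allowed. I put the difference down to roughly 1 mm of ease-back and the calibration error.

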